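Load the tube racks

TASK

Without gripping or lifting anything, push the row of three orange tube racks along its lane as one train, pushing with the fingers only on the rear rack, until the front rack stands against the end stop and all three are closed up. Then push the red gate fully shut across the lane behind them, and draw back. Leave everything else on the bench alone.

Things in the scene. Friction and masses are not known exactly. Their poses are not given: they have to be found in the camera images.
- loader_lane: fixed rack lane: aluminium plate 4 mm thick, 53 mm channel between grey guides (6 mm thick, tops 18 mm above the bench, from y -200 to +190 mm), white reader housing 76 mm tall with black end stop at one end. Origin on the bench, mid channel; +y runs along the channel to the end stop (face at y +190 mm), z up, channel floor 4 mm up. The gate's hinge is on the -x side
- stop_face (a point): middle of the end stop's face, 32 mm above the bench, on the centre line of the lane
- gate (a joint): red gate arm swinging level on an upright hinge beside the lane: 0 = swung out clear of the lane, 2.094 (120 degrees on, its limit) = shut, straight across the lane along lane +x; on the way it points to the lane's open end. Needs under 1 N, stays where left. It shuts only when the row is home: shut, its face is 4 mm behind the rear rack
- gate_hinge (a point): the gate's hinge axis, 35 mm above the bench, 41 mm to the -x side of the lane's centre line, at y = -52 mm along the lane
- gate_tip (a point): free end of the gate arm, 70 mm from the hinge axis, at mid height; the arm is a flat bar 8 mm thick and 28 mm tall, from 21 to 49 mm above the bench, its centre line running from gate_hinge to gate_tip
- rack_front: tube rack, orange deck on blue base, nearest the end stop; 50 mm across the lane, 78 mm along it, deck top 54 mm over its foot, tubes to 71 mm. Origin: centre of underside; y along the lane. 50 to 110 g. Home: origin at lane y = 151 mm
- rack_middle: tube rack, orange deck on blue base, in the middle; 50 mm across the lane, 78 mm along it, deck top 54 mm over its foot, tubes to 71 mm. Origin: centre of underside; y along the lane. 50 to 110 g. Home: origin at lane y = 73 mm
- rack_rear: tube rack, orange deck on blue base, farthest from the end stop, the one to push; 50 mm across the lane, 78 mm along it, deck top 54 mm over its foot, tubes to 71 mm. Origin: centre of underside; y along the lane. 50 to 110 g. Home: origin at lane y = -5 mm. Its end is an upright wall that can be pushed above the guides. The racks start touching, 70 to 130 mm short of home
- stock_a: bystander: small white bottle with yellow cap, 44 mm across, 100 mm tall; origin at the centre of its underside
- stock_b: bystander: small white bottle with blue cap, 44 mm across, 100 mm tall; origin at the centre of its underside
- blue_rack: bystander: low blue tube rack, 60x94x48 mm; origin at the centre of its underside
- timer: bystander: white digital timer lying flat, 62x68x21 mm; origin at the centre of its underside
- tape_roll: bystander: beige roll of tape lying flat, 88 mm across, 24 mm high; origin at the centre of its underside
- small_dropper: bystander: tiny white bottle with white cap, 28 mm across, 66 mm tall; origin at the centre of its underside
- specimen_jar: bystander: clear jar with white lid, 54 mm across, 149 mm tall; origin at the centre of its underside
Mind the look-alikes: they are no part of the job. Leave any green look-alike of the rack_front alone. What is shaped like the rack_middle but green is not meant.

How it is judged:
By the outcome, as a careful person would: the job done as asked, in the order asked, and still so for the second after the job is handed in, with the robot touching nothing.
It also fails if it takes over 42 s, if anything falls off the work surface, if the arm or the gripper's body presses on something with over 40 N, if the wrist force passes 120 N, or if a joint passes its speed limit or range.

ROBOT

A 7-joint arm with a two-finger parallel gripper is mounted at the origin on a cart in front of the work surface, level with it; the furniture and walls round the work are solid. World frame = base frame: x ahead of the robot, y to its left, z up, the work surface at z = 0. Lengths are in m, angles in rad, forces in N, time in s.
With the tool pointing down it reaches from about 0.425 to 1.025 m from the base axis. Payload 9.4 kg.
Tool frame: the origin (TCP) lies on the mounting face of the last link; the fingertips stand 173 mm ahead of it and the grasp point (between the pads) lies 155 mm ahead of it (arm.pinch_z is the distance from the TCP to the grasp point, in m); y points along the fingers, x is the direction in which the jaws open and shut, and the axes are right-handed (so a half turn about y gives the same grasp; the last joint's range is limited). The gripper opens to 85 mm and grips with 20 to 120 N. Pads are 22 mm wide; open, the fingers measure 114 mm over their backs; the gripper's body (76 mm by 85 mm) begins 54 mm behind the grasp point. The pads swing forward as they close: fully open they stand 13 mm farther back than shut.
Start: joints at [1.216, 0.599, -0.003, 1.599, 0.002, 0.943, -0.08], TCP at [0.199, -0.697, 0.405] pointing down, gripper open.
Joint ranges: [-2.57, 2.57], [-0.35, 1.97], [-1.29, 1.29], [0.11, 2.56], [-1.05, 4.19], [0.11, 1.86], [-2.63, 2.63]. Speed limits (rad/s): [2.22, 2.22, 3.01, 3.01, 3.14, 3.14, 3.14].

INTERFACE

Orientations are given as a unit quaternion [w, x, y, z].
In Python, from station import arm gives the robot as it stands. The module is installed in compiled form; this text tells all that it offers.
- The arm moves only by the tool step_arm, never from a script. Its argument "steps" is a list of rows, each a list of 5 numbers: the shift along the tool's x, y, z each as a share of 0.12 m, from -1 to 1, then the turn about the tool's y as a share of pi/2 rad, from -1 to 1, then the closure, from 0 (fully open) to 1 (shut). A call has 1 to 5 rows; each row is the pose to reach, as a shift and turn from the pose commanded when the call began, along the tool's axes at that moment; what a row does not reach only later rows make up. A row lasts 1/8 s, in which the tool goes at most 62.5 mm and 10.7 degrees, less where a joint would pass 70% of its speed; a pose out of reach is approached as far as the arm can. A call with a number of a shift or a turn outside -1 to 1 is refused whole. A call with a gripper value outside its range is refused whole. The fingers move at their own pace and stop on an object; the grip force is fixed at half the most. Time passes only in rows, so rows that repeat a pose let the fingers close. It gives the time, the measured TCP pose, the force and the opening at its end, in the units of the state.
- arm.state(): the state, without advancing time (a new reading comes with each control period).
- arm.get_image(name): name is "scene" or "side" or "wrist"; returns a dict with "color" (400x640x3 uint8, red, green, blue), "z_map" (400x640 float32, m along the optical axis (not along the pixel's ray), 0 where there is no reading), "fovy" (degrees; the focal length in pixels is half the picture's height over the tangent of half this angle, whatever the lens; pixels are square), "cx", "cy" (the principal point, pixels), "k1" (the pictures are not rectified: a ray, as slopes to the right and down, at radius r is drawn at 1 + k1 r^2 times it, then the intrinsics apply), "pose" (4x4, takes a point from camera to world coordinates); the wrist camera has in their place "hand_eye" (4x4, takes a point from camera to tool coordinates, whose origin is the TCP and whose axes are the tool frame's). Camera axes: x right, y up, looking along -z (the intrinsics and any distortion apply to the point x, -y, -z); pixel columns grow to the right and rows downward; lengths in m; the calibration is good to about 2 mm. A picture is of the moment at which its call begins: read the wrist's pose just before it.
- arm.hand_in(): hands the job in, once; it reports no verdict.
The state is a dict: "clock": time; "joint_pos": joint angles; "joint_vel": joint speeds; "tau": joint torques, N m; "eef_pos": TCP position; "ee_rot": TCP orientation; "force": force on the tool from outside, world axes, zero at the start; "ft_torque": the same for the moment, N m; "opening": finger opening in m.
Only numpy, scipy, OpenCV 4.12 (cv2) and the standard library are available. Lean on these libraries where they do the work, as an engineer would, in place of code of your own. Each camera call takes 0.05 s, during which the arm holds its last target.

## Working session

There is one attempt and no reset: what is moved stays moved. The work goes in short steps, Python scripts to look and compute and a tool call to move; the robot and the scene stay as the last step left them, time stands still between calls to the robot, and variables do not carry over. Pictures are saved under pics/ and viewed, and the job is handed in when it is done.

Besides the shell and the picture viewer there is one more tool, called as name([rows], argument=value, ...), one row to a line, values as JSON. step_arm: Moves the arm, as the interface text tells. Shift numbers are shares of 0.12 m and turn numbers shares of pi/2 rad, none past 1 either way. Its arguments: {"type":"object","properties":{"steps":{"type":"array","items":{"type":"array","items":{"type":"number"}}}},"required":["steps"]}

```bash
mkdir -p pics; python3 - <<'E'
from station import arm
import cv2,pickle
s=arm.state()
for k in s: print(k,s[k])
for n in ["scene","side","wrist"]:
    d=arm.get_image(n); pickle.dump((d,s),open(f"{n}0.pkl","wb"))
    cv2.imwrite(f"pics/{n}0.png",d["color"][:,:,::-1])
    print(n,d["fovy"],d["cx"],d["cy"],d["k1"],d.get("pose"),d.get("hand_eye"))
E
```

```text
clock 0.0
joint_pos [ 1.21633794  0.6001453  -0.00255219  1.60015341  0.00182533  0.94292503
 -0.07979081]
joint_vel [-0.00033244  0.00016768  0.00050371 -0.000379   -0.00119176 -0.00091591
 -0.0010877 ]
tau [-4.64643163e-04 -7.76447082e+01  1.56488724e+00 -2.58001578e+01
  1.23072139e-02  9.01797961e-03  2.06810262e-05]
eef_pos [ 0.19874535 -0.69700459  0.40379364]
ee_rot [ 0.56472045 -0.56412248  0.42643607 -0.42545143]
force [-0.18367969 -0.41493908 -0.35128101]
ft_torque [ 0.00354205  0.03410915 -0.0182973 ]
opening 0.08576088406073033
scene 43.61853515153359 321.71826100117477 194.5263934472318 -0.14279576468486227 [[ 0.44362655  0.51069907 -0.73646585 -0.7701246 ]
 [-0.89609799  0.23967288 -0.37358439 -0.69154176]
 [-0.01427832  0.82567752  0.56396167  1.09857749]
 [ 0.          0.          0.          1.        ]] None
side 50.219150415040765 322.76257018479544 203.4014792655132 0.011625329079327874 [[-1.21920864e-01 -8.39225998e-01  5.29938701e-01  1.43523486e+00]
 [ 9.92539807e-01 -1.03187605e-01  6.49388124e-02  9.61369131e-02]
 [ 1.84765666e-04  5.33902652e-01  8.45545932e-01  1.36241804e+00]
 [ 0.00000000e+00  0.00000000e+00  0.00000000e+00  1.00000000e+00]] None
wrist 64.40886491724052 318.33651361637106 202.2135209436782 -0.01735600829813253 None [[ 9.99999910e-01  1.95511593e-04  3.77155691e-04  9.39596935e-05]
 [ 3.04685510e-04  2.88591845e-01 -9.57452168e-01  3.11833215e-02]
 [-2.96037055e-04  9.57452197e-01  2.88591759e-01  7.33523589e-02]
 [ 0.00000000e+00  0.00000000e+00  0.00000000e+00  1.00000000e+00]]
```

View pics/scene0.png

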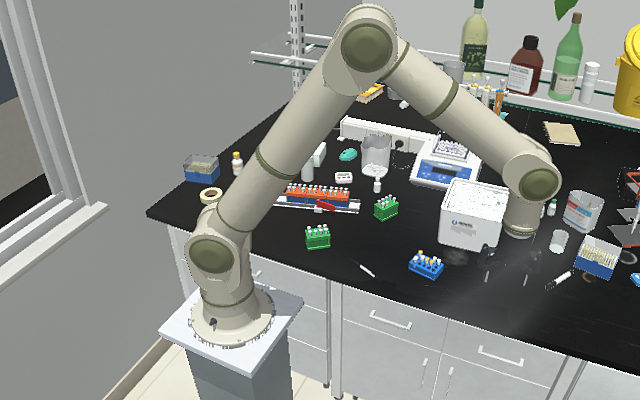

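View pics/side0.png

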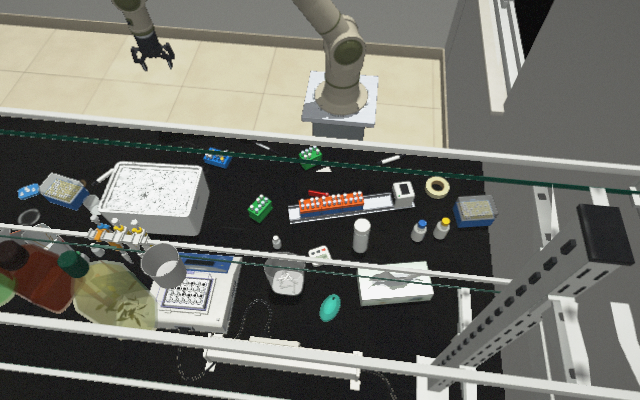

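View pics/wrist0.png

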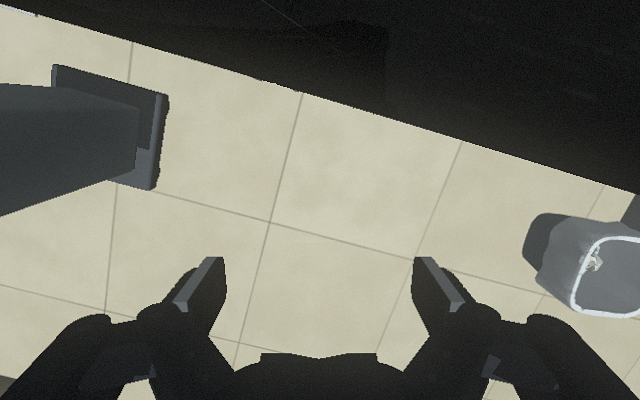

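```bash
cat > h.py <<'E'
import numpy as np,cv2,pickle
from scipy.spatial.transform import Rotation as R
def rot(s):
    q=s["ee_rot"]; return R.from_quat([q[1],q[2],q[3],q[0]]).as_matrix()
def pose(d,s=None):
    if d.get("pose") is not None: return np.array(d["pose"])
    T=np.eye(4);T[:3,:3]=rot(s);T[:3,3]=s["eef_pos"];return T@np.array(d["hand_eye"])
def slopes(d,uv):
    f=200/np.tan(np.radians(d["fovy"])/2)
    p=(np.atleast_2d(uv).astype(float)-[d["cx"],d["cy"]])/f
    q=p.copy()
    for _ in range(30): q=p/(1+d["k1"]*(q**2).sum(1,keepdims=True))
    return q
def ray(d,uv,s=None):
    q=slopes(d,uv);T=pose(d,s)
    v=np.c_[q[:,0],-q[:,1],-np.ones(len(q))]@T[:3,:3].T
    return T[:3,3],v
def onplane(d,uv,z,s=None):
    o,v=ray(d,uv,s); return o+v*((z-o[2])/v[:,2])[:,None]
def zpts(d,s=None):
    H,W=d["z_map"].shape
    u,v=np.meshgrid(np.arange(W),np.arange(H))
    o,r=ray(d,np.c_[u.ravel(),v.ravel()],s)
    return (o+r*d["z_map"].reshape(-1,1)).reshape(H,W,3)
E
python3 - <<'E'
from h import *
for n in ["scene","side"]:
    d,s=pickle.load(open(n+"0.pkl","rb"))
print(rot(s))
E
```

```text
[[ 2.74286719e-01 -6.02103840e-04  9.61647770e-01]
 [-9.61646592e-01  1.51381944e-03  2.74287331e-01]
 [-1.62091054e-03 -9.99998673e-01 -1.63790541e-04]]
```

```bash
python3 - <<'E'
from h import *
d,s=pickle.load(open("side0.pkl","rb"))
c=d["color"][140:250,235:475,::-1]
cv2.imwrite("pics/sc.png",cv2.resize(c,None,fx=3.3,fy=3.3,interpolation=cv2.INTER_CUBIC))
d,s=pickle.load(open("scene0.pkl","rb"))
c=d["color"][120:260,180:420,::-1]
cv2.imwrite("pics/cc.png",cv2.resize(c,None,fx=3.3,fy=3.3,interpolation=cv2.INTER_CUBIC))
for n in ["side","scene"]:
    d,s=pickle.load(open(n+"0.pkl","rb"))
    P=zpts(d); c=d["color"].astype(int)
    r,g,b=c[...,0],c[...,1],c[...,2]
    for nm,m in [("orange",(r>150)&(g>40)&(g<130)&(b<80)&(r-g>90)),("red",(r>120)&(g<60)&(b<60))]:
        m=m&(P[...,0]>.3)&(P[...,0]<1.1)&(P[...,2]>0)&(P[...,2]<.15)
        n_,l,st,ce=cv2.connectedComponentsWithStats(m.astype(np.uint8))
        for i in range(1,n_):
            if st[i,4]<8: continue
            q=P[l==i]; print(n,nm,st[i],ce[i].round(),np.percentile(q,5,0).round(3),np.median(q,0).round(3),np.percentile(q,95,0).round(3))
E
```

```text
side orange [309 191  24  11  47] [324. 196.] [ 0.562 -0.053  0.044] [0.584 0.005 0.053] [0.602 0.023 0.06 ]
side orange [346 193   8   6  26] [349. 196.] [0.563 0.077 0.052] [0.572 0.087 0.056] [0.58  0.098 0.061]
side orange [299 193  65  19 299] [327. 204.] [ 0.582 -0.08   0.051] [ 0.617 -0.001  0.057] [0.65  0.121 0.061]
side red [311 191   5   2   8] [313. 192.] [ 0.539 -0.053  0.015] [ 0.563 -0.047  0.047] [ 0.567 -0.044  0.048]
side red [316 192   5   2   8] [318. 192.] [ 0.562 -0.034  0.042] [ 0.565 -0.028  0.048] [ 0.57  -0.022  0.052]
side red [322 193   6   4  10] [324. 194.] [ 0.566 -0.011  0.039] [ 0.571 -0.003  0.048] [0.576 0.005 0.052]
side red [335 207   7   2   9] [338. 207.] [0.617 0.041 0.043] [0.621 0.049 0.049] [0.625 0.061 0.053]
side red [322 208   9   2  10] [326. 209.] [ 0.632 -0.003  0.048] [0.635 0.012 0.053] [0.638 0.022 0.056]
scene orange [285 186  20  11  99] [295. 193.] [0.549 0.065 0.045] [0.563 0.096 0.056] [0.586 0.13  0.061]
scene orange [305 187  43  14 232] [326. 195.] [ 0.572 -0.081  0.045] [ 0.598 -0.013  0.056] [0.629 0.057 0.061]
scene orange [317 200  18  12  56] [327. 205.] [ 0.552 -0.063  0.025] [ 0.558 -0.044  0.042] [0.564 0.001 0.052]
scene red [317 201  17  11  91] [325. 206.] [ 0.551 -0.063  0.024] [ 0.558 -0.031  0.037] [0.564 0.001 0.045]
scene red [568 201   9   6  10] [572. 203.] [ 0.867 -0.874  0.085] [ 0.873 -0.861  0.093] [ 0.891 -0.847  0.096]
```

View pics/sc.png

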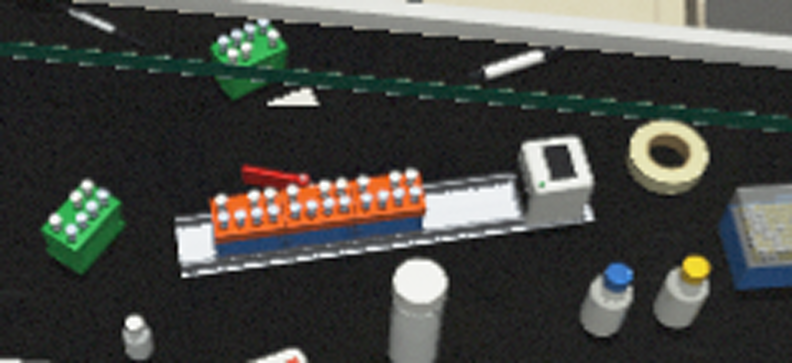

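View pics/cc.png

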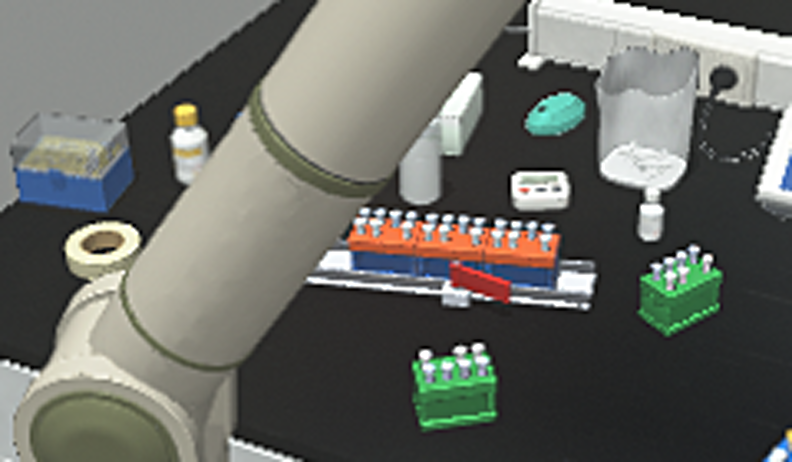

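```bash
python3 - <<'E'
from h import *
for n in ["side","scene"]:
    d,s=pickle.load(open(n+"0.pkl","rb"))
    P=zpts(d); c=d["color"].astype(int); r,g,b=c[...,0],c[...,1],c[...,2]
    m=(r>120)&(g<130)&(b<80)&(r-g>80)&(P[...,2]>.02)&(P[...,0]>.5)&(P[...,0]<.75)&(P[...,1]>-.15)&(P[...,1]<.2)
    m&=(P[...,2]>.05)
    v,u=np.nonzero(m); X=onplane(d,np.c_[u,v],.058)[:,:2]
    rc=cv2.minAreaRect((X*1000).astype(np.float32)); print(n,"top rect mm",rc)
    # bright lane pts
    w=(c.min(-1)>90)&(np.ptp(c,axis=-1)<40)&(P[...,2]>-.01)&(P[...,2]<.09)&(P[...,0]>.45)&(P[...,0]<.75)&(P[...,1]>-.25)&(P[...,1]<.4)
    n_,l,st,ce=cv2.connectedComponentsWithStats(w.astype(np.uint8))
    for i in range(1,n_):
        if st[i,4]>25:
            q=P[l==i]; print(st[i],q.min(0).round(3),q.max(0).round(3))
    # heights map of table region along path
    if n=="side":
      for x0 in np.arange(.3,1.0,.1):
        print(round(x0,1),[round(float(P[...,2][(abs(P[...,0]-x0-.05)<.05)&(abs(P[...,1]-y0-.05)<.05)].max(initial=-1)),2) for y0 in np.arange(-.8,.4,.1)])
E
```

```text
side top rect mm ((590.2445068359375, 18.634490966796875), (82.00495147705078, 231.1649169921875), 15.905643463134766)
[ 288  181  127   43 1181] [ 0.45  -0.135 -0.006] [0.682 0.334 0.082]
[411 223  16  19 181] [ 0.623  0.32  -0.008] [0.705 0.379 0.089]
0.3 [0.01, 0.01, 0.01, 0.03, 0.01, 0.01, 0.07, 0.07, 0.01, 0.02, 0.02, 0.01, 0.01]
0.4 [0.01, 0.01, 0.03, 0.05, 0.01, 0.01, 0.08, 0.08, 0.01, 0.01, 0.07, 0.07, 0.03]
0.5 [0.15, 0.15, 0.15, 0.15, 0.01, 0.01, 0.01, 0.07, 0.08, 0.08, 0.08, 0.08, 0.09]
0.6 [0.15, 0.15, 0.15, 0.15, 0.01, 0.08, 0.06, 0.08, 0.08, 0.06, 0.01, 0.11, 0.1]
0.7 [0.15, 0.15, 0.15, 0.15, 0.01, 0.01, 0.07, 0.03, 0.03, 0.15, 0.01, 0.06, 0.01]
0.8 [0.07, 0.01, 0.01, 0.08, 0.08, 0.08, 0.15, 0.14, 0.02, 0.12, 0.14, 0.11, 0.01]
0.9 [0.41, 0.41, 0.46, 0.86, 0.86, 0.85, 0.86, 0.86, 0.85, 0.86, 0.86, 0.85, 0.85]
scene top rect mm ((574.281005859375, 15.54254150390625), (101.62109375, 234.2827606201172), 16.21151351928711)
[301 161  13  21 202] [0.709 0.112 0.   ] [0.749 0.162 0.09 ]
[287 183  10   9  48] [0.551 0.098 0.002] [0.692 0.188 0.082]
[319 185   8   9  36] [ 0.591 -0.011 -0.009] [0.731 0.078 0.079]
[217 189   5  11  32] [0.45  0.367 0.011] [0.493 0.398 0.033]
[385 195   7  11  36] [ 0.626 -0.245  0.05 ] [ 0.682 -0.221  0.076]
[272 196  57  17 270] [ 0.518 -0.033 -0.007] [0.587 0.179 0.031]
[335 199  26  15 182] [ 0.58  -0.137 -0.003] [ 0.68  -0.053  0.023]
```

step_arm([
  [-0.33,0,0.46,0,1],
  [-0.66,0,0.92,0,1],
  [-0.66,0,0.92,0,1],
])

```text
clock: 0.52
eef_pos: [0.287, -0.5872, 0.4046]
ee_rot: [0.567, -0.565, 0.424, -0.424]
force: [-0.4, -0.6, 0.7]
opening: 0.0324
```

step_arm([
  [-0.33,0,0.46,0,1],
  [-0.66,0,0.92,0,1],
  [-0.66,0,0.92,0,1],
])

```text
clock: 0.9
eef_pos: [0.3707, -0.4812, 0.4047]
ee_rot: [0.566, -0.565, 0.424, -0.424]
force: [0.5, -0.3, 0.0]
opening: -0.0001
```

step_arm([
  [-0.33,0,0.46,0,1],
  [-0.66,0,0.92,0,1],
  [-0.66,0,0.92,0,1],
])

```text
clock: 1.27
eef_pos: [0.4547, -0.3751, 0.4046]
ee_rot: [0.566, -0.565, 0.424, -0.424]
force: [-0.1, -0.9, -0.2]
opening: -0.0005
```

step_arm([
  [-0.33,0,0.46,-0.11,1],
  [-0.66,0,0.92,-0.22,1],
  [-0.66,0,0.92,-0.33,1],
  [-0.66,0,0.92,-0.44,1],
  [-0.66,0,0.92,-0.5,1],
])

```text
clock: 1.9
eef_pos: [0.5362, -0.2732, 0.4044]
ee_rot: [-0.684, 0.685, -0.177, 0.177]
force: [-0.4, -0.6, 0.1]
opening: -0.0002
```

step_arm([
  [0,0,0.5,-0.11,1],
  [0,0,1,-0.22,1],
  [0,0,1,-0.33,1],
  [0,0,1,-0.44,1],
  [0,0,1,-0.5,1],
])

```text
clock: 2.52
eef_pos: [0.5948, -0.1687, 0.4043]
ee_rot: [-0.7, 0.7, 0.098, -0.099]
force: [0.2, 0.5, -0.0]
opening: 0.0003
```

```bash
python3 - <<'E'
from station import arm
from h import *
s=arm.state(); d=arm.get_image("wrist"); pickle.dump((d,s),open("wrist1.pkl","wb"))
print(s["eef_pos"],rot(s).round(3))
cv2.imwrite("pics/wrist1.png",d["color"][:,:,::-1])
E
```

```text
[ 0.59476651 -0.16874823  0.40426769] [[ 0.961 -0.001 -0.276]
 [ 0.276 -0.001  0.961]
 [-0.001 -1.    -0.001]]
```

View pics/wrist1.png

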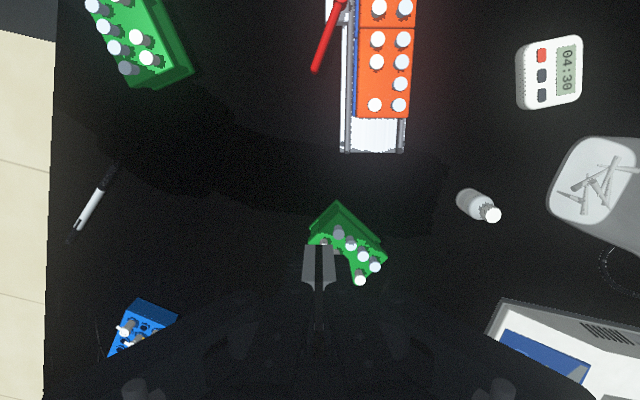

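```bash
python3 - <<'E'
from h import *
d,s=pickle.load(open("wrist1.pkl","rb"))
c=d["color"][0:270,290:490,::-1]
cv2.imwrite("pics/w1c.png",cv2.resize(c,None,fx=2.2*1,fy=2.2,interpolation=cv2.INTER_CUBIC))
P=zpts(d,s); col=d["color"].astype(int); r,g,b=[col[...,i] for i in range(3)]
m=(r>120)&(r-g>80)&(b<100)&(P[...,2]>.05)&(np.arange(640)[None]>345)&(np.arange(640)[None]<440)
m=cv2.morphologyEx(m.astype(np.uint8),cv2.MORPH_CLOSE,np.ones((9,9)))
v,u=np.nonzero(m); X=onplane(d,np.c_[u,v],.058,s)[:,:2]*1000
print("rows",v.min(),v.max()); print(cv2.minAreaRect(X.astype(np.float32)))
# left/right edges per row
E=[];F=[]
for y in range(5,112,4):
    q=np.nonzero(m[y])[0]; E.append((q.min()-.5,y)); F.append((q.max()+.5,y))
for e in (E,F):
    X=onplane(d,e,.058,s)[:,:2].astype(np.float32); l=cv2.fitLine(X,cv2.DIST_HUBER,0,.01,.01).ravel(); print("edge",l,np.degrees(np.arctan2(-l[0],l[1])))
q=P[m>0]; print("z med",np.median(q[:,2]))
print("rear corners",onplane(d,[(354,118),(408,119)],.058,s))
print("guide ends z18",onplane(d,[(341,152),(346,152),(399,152),(405,152)],.018,s))
m=(r>120)&(g<70)&(b<70)&(np.arange(640)[None]<352)&(np.arange(640)[None]>300)&(np.arange(400)[:,None]<100)
q=P[m&(P[...,2]>.02)]; print("gate",q.min(0),np.median(q,0),q.max(0))
gr=(g>90)&(r<90)&(b<90)&(P[...,2]>.02)
n_,l,st,ce=cv2.connectedComponentsWithStats(gr.astype(np.uint8))
for i in range(1,n_):
    if st[i,4]>200: print("green",st[i],P[l==i].min(0).round(3),P[l==i].max(0).round(3))
E
```

```text
rows 0 117
((621.4266357421875, -42.96406936645508), (49.922813415527344, 99.42003631591797), 16.127958297729492)
edge [ 0.27439213 -0.9616179   0.5948682  -0.04041803] -164.0742
edge [ 0.2786735  -0.9603859   0.6424726  -0.02663189] -163.81895
z med 0.057540369184919726
rear corners [[ 0.60986759 -0.09900698  0.058     ]
 [ 0.66010484 -0.08546007  0.058     ]]
guide ends z18 [[ 0.61168213 -0.13809411  0.018     ]
 [ 0.6170409  -0.13655248  0.018     ]
 [ 0.67389388 -0.12016593  0.018     ]
 [ 0.68033986 -0.11830444  0.018     ]]
gate [ 0.55637157 -0.0983277   0.02747191] [ 0.56315711 -0.03701457  0.04812407] [ 0.5744458  -0.00267015  0.37303754]
green [113  44  42  43 497] [ 0.377 -0.129  0.05 ] [ 0.574 -0.093  0.373]
green [ 308  212   80   71 1275] [ 0.574 -0.271  0.046] [ 0.692 -0.098  0.373]
```

View pics/w1c.png

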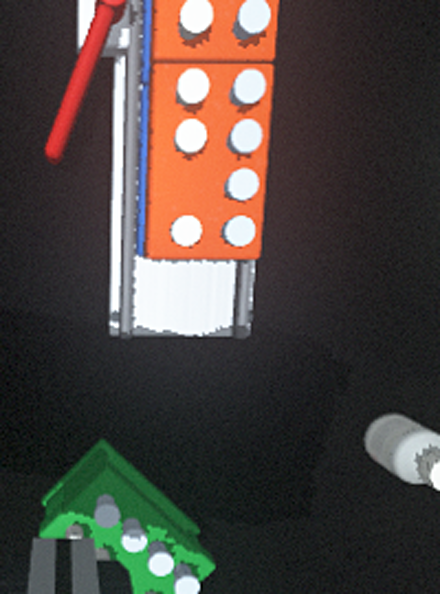

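step_arm([
  [0.25,0,0.15,0,1],
  [0.5,0,0.31,0,1],
  [0.5,0,0.31,0,1],
  [0.5,0.5,0.31,0,1],
  [0.5,0.5,0.31,0,1],
])

```text
clock: 3.2
eef_pos: [0.6406, -0.1163, 0.341]
ee_rot: [0.701, -0.7, -0.094, 0.1]
force: [-0.4, -0.2, 1.0]
opening: -0.0002
```

```bash
cat >> h.py <<'E'
O=np.array([.5906,.064]);A=np.radians(16.0);W=np.array([np.cos(A),np.sin(A)]);U=np.array([-np.sin(A),np.cos(A)])
def lane(p): p=np.atleast_2d(p)[:,:2]-O; return np.c_[p@W,p@U]
E
python3 - <<'E'
from station import arm
from h import *
d,s=pickle.load(open("wrist1.pkl","rb"))
print("green",lane(onplane(d,[(336,201),(310,240),(388,258)],.05,s)))
s=arm.state(); d=arm.get_image("wrist"); pickle.dump((d,s),open("wrist2.pkl","wb"))
print(s["eef_pos"],lane(s["eef_pos"]),s["force"])
cv2.imwrite("pics/wrist2.png",d["color"][:,:,::-1])
d=arm.get_image("side"); pickle.dump((d,s),open("side2.pkl","wb"))
cv2.imwrite("pics/side2.png",cv2.resize(d["color"][120:280,220:460,::-1],None,fx=3.3,fy=3.3))
E
```

```text
green [[-0.04191273 -0.24757226]
 [-0.0698364  -0.29243911]
 [ 0.01760328 -0.3143201 ]]
[ 0.6406387  -0.1163469   0.34100392] [[-0.00161006 -0.18715311]] [-0.38469419 -0.1700799   1.03644839]
```

View pics/wrist2.png

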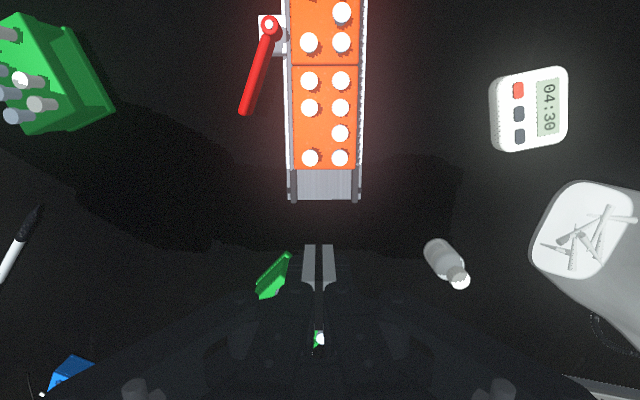

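View pics/side2.png

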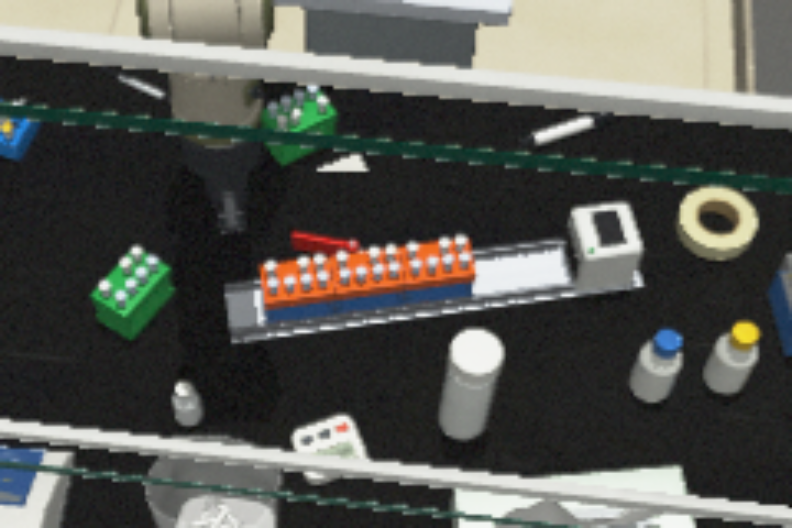

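```bash
python3 - <<'E'
from h import *
d,s=pickle.load(open("wrist2.pkl","rb"))
print("rear corners",lane(onplane(d,[(291.5,169.5),(357,169.5)],.058,s)))
print("guides z18",lane(onplane(d,[(287,200),(297,200),(350,201),(361,201)],.018,s)))
print("hinge top z49, tip",lane(onplane(d,[(269,24),(244,114)],.049,s)))
E
```

```text
rear corners [[-0.02552261 -0.16151617]
 [ 0.02710532 -0.16165067]]
guides z18 [[-0.03447166 -0.19868674]
 [-0.02487797 -0.19870395]
 [ 0.02589311 -0.19979127]
 [ 0.03642293 -0.19980947]]
hinge top z49, tip [[-0.04003454 -0.05414762]
 [-0.0629477  -0.11838872]]
```

step_arm([
  [0.015,0.4,0,0,1],
  [0.015,0.8,0,0,1],
  [0.015,1,0,0,1],
  [0.015,1,0,0,1],
])

```text
clock: 3.8
eef_pos: [0.6445, -0.1144, 0.2251]
ee_rot: [-0.7, 0.7, 0.097, -0.098]
force: [-0.2, 0.0, -0.3]
opening: -0.0003
```

step_arm([
  [0,0.17,0,0,1],
  [0,0.17,0,0,1],
])

```text
clock: 4.05
eef_pos: [0.6442, -0.1141, 0.2043]
ee_rot: [-0.7, 0.7, 0.098, -0.098]
force: [-0.6, 0.2, -0.1]
opening: -0.0001
```

```bash
python3 - <<'E'
from station import arm
from h import *
s=arm.state(); d=arm.get_image("wrist"); pickle.dump((d,s),open("wrist3.pkl","wb"))
print(s["eef_pos"],lane(s["eef_pos"]),s["force"])
cv2.imwrite("pics/wrist3.png",d["color"][:,:,::-1])
E
```

```text
[ 0.6441588  -0.11411205  0.20432943] [[ 0.00238969 -0.1859751 ]] [-0.64026224  0.2214556  -0.13042365]
```

View pics/wrist3.png

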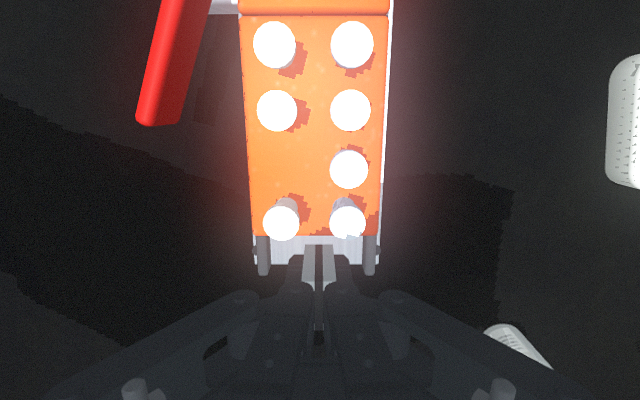

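step_arm([
  [-0.01,0.03,0.05,0,1],
  [-0.01,0.03,0.09,0,1],
  [-0.01,0.03,0.13,0,1],
  [-0.01,0.03,0.18,0,1],
  [-0.01,0.03,0.23,0,1],
])

```text
clock: 4.72
eef_pos: [0.6355, -0.0874, 0.2009]
ee_rot: [-0.7, 0.7, 0.098, -0.098]
force: [0.7, -0.8, 1.0]
opening: -0.0004
```

step_arm([
  [0,0,0.06,0,1],
  [0,0,0.12,0,1],
  [0,0,0.18,0,1],
  [0,0,0.24,0,1],
  [0,0,0.3,0,1],
])

```text
clock: 5.35
eef_pos: [0.6254, -0.0525, 0.2006]
ee_rot: [-0.7, 0.7, 0.098, -0.098]
force: [-0.1, -1.3, 2.0]
opening: -0.0004
```

```bash
python3 - <<'E'
from station import arm
from h import *
s=arm.state(); d=arm.get_image("wrist"); pickle.dump((d,s),open("wrist4.pkl","wb"))
print(s["eef_pos"],lane(s["eef_pos"]),s["force"][:2]@U)
cv2.imwrite("pics/wrist4.png",d["color"][:,:,::-1])
E
```

```text
[ 0.62540289 -0.0525306   0.2006484 ] [[ 0.0013345  -0.12160938]] -1.2357529542926142
```

View pics/wrist4.png

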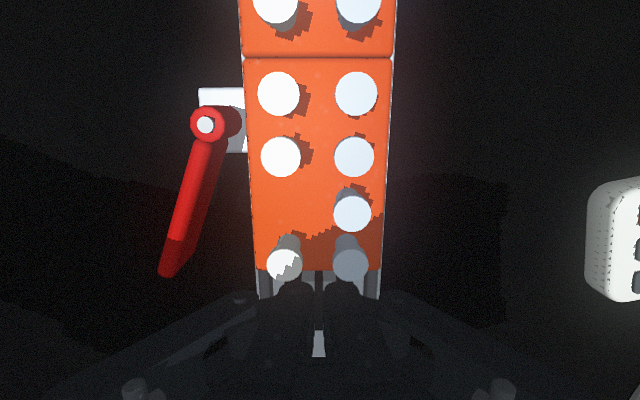

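step_arm([
  [0,0,0.06,0,1],
  [0,0,0.12,0,1],
  [0,0,0.18,0,1],
  [0,0,0.24,0,1],
  [0,0,0.3,0,1],
])

```text
clock: 6.02
eef_pos: [0.6155, -0.0178, 0.2006]
ee_rot: [0.7, -0.7, -0.098, 0.098]
force: [0.3, -2.0, 0.7]
opening: -0.0001
```

step_arm([
  [0,0,0.04,0,1],
  [0,0,0.08,0,1],
  [0,0,0.12,0,1],
  [0,0,0.14,0,1],
  [0,0,0.16,0,1],
])

```text
clock: 6.65
eef_pos: [0.6104, 0.0001, 0.2006]
ee_rot: [-0.7, 0.7, 0.098, -0.098]
force: [0.7, -1.3, -1.0]
opening: 0.0001
```

```bash
python3 - <<'E'
from station import arm
from h import *
s=arm.state(); d=arm.get_image("wrist"); pickle.dump((d,s),open("wrist5.pkl","wb"))
print(s["eef_pos"],lane(s["eef_pos"]),s["force"][:2]@U)
cv2.imwrite("pics/wrist5.png",d["color"][:,:,::-1])
d=arm.get_image("side"); pickle.dump((d,s),open("side5.pkl","wb"))
cv2.imwrite("pics/side5.png",cv2.resize(d["color"][120:280,220:460,::-1],None,fx=3.3,fy=3.3))
E
```

```text
[6.10386153e-01 1.06787648e-04 2.00630026e-01] [[ 0.00140831 -0.0668719 ]] -1.4699051924420745
```

View pics/wrist5.png

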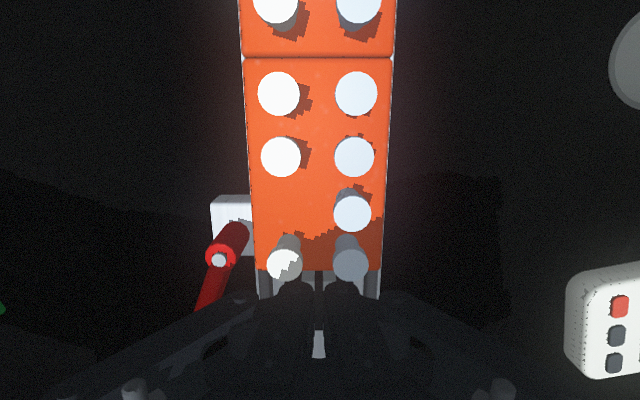

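View pics/side5.png

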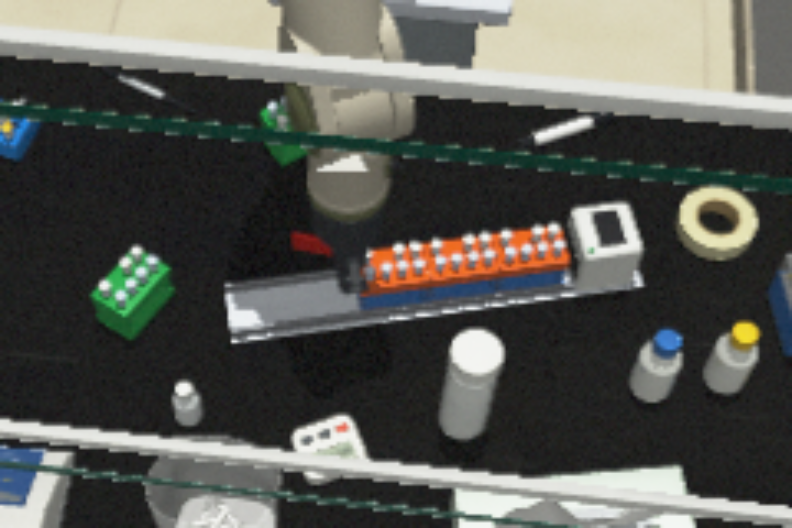

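step_arm([
  [0,0,0.01,0,1],
  [0,0,0.02,0,1],
  [0,0,0.03,0,1],
  [0,0,0.04,0,1],
  [0,0,0.05,0,1],
])

```text
clock: 7.38
eef_pos: [0.6088, 0.0059, 0.2007]
ee_rot: [-0.7, 0.7, 0.098, -0.098]
force: [0.6, -1.6, -0.3]
opening: -0.0003
```

step_arm([
  [0,0,0.01,0,1],
  [0,0,0.02,0,1],
  [0,0,0.03,0,1],
])

```text
clock: 7.75
eef_pos: [0.6078, 0.0094, 0.2007]
ee_rot: [-0.7, 0.7, 0.098, -0.098]
force: [1.1, -3.0, 0.6]
opening: 0.0001
```

step_arm([
  [0,0,0.01,0,1],
  [0,0,0.02,0,1],
])

```text
clock: 8.0
eef_pos: [0.6076, 0.0098, 0.2007]
ee_rot: [-0.7, 0.701, 0.097, -0.097]
force: [3.6, -10.2, -0.1]
opening: -0.0002
```

step_arm([
  [0,0,0.01,0,1],
  [0,0,0.02,0,1],
])

```text
clock: 8.25
eef_pos: [0.6074, 0.0102, 0.2008]
ee_rot: [-0.699, 0.702, 0.097, -0.096]
force: [6.1, -15.7, -0.3]
opening: -0.0
```

step_arm([
  [0,0,-0.1,0,1],
  [0,0,-0.3,0,1],
  [0,-0.3,-0.6,0,1],
  [0,-0.8,-0.6,0,1],
  [0,-0.8,-0.6,0,1],
])

```text
clock: 8.88
eef_pos: [0.6274, -0.0555, 0.3009]
ee_rot: [-0.7, 0.7, 0.1, -0.095]
force: [0.3, 0.3, -0.2]
opening: -0.0
```

```bash
python3 - <<'E'
from station import arm
from h import *
d,s=pickle.load(open("wrist2.pkl","rb"))
print("green top/bottom",lane(onplane(d,[(114,108),(75,20),(40,135)],.01,s)),lane(onplane(d,[(85,95),(40,135)],.05,s)))
s=arm.state(); d=arm.get_image("wrist"); pickle.dump((d,s),open("wrist6.pkl","wb"))
print(s["eef_pos"],lane(s["eef_pos"]),s["force"])
cv2.imwrite("pics/wrist6.png",d["color"][:,:,::-1])
d=arm.get_image("side"); pickle.dump((d,s),open("side6.pkl","wb"))
cv2.imwrite("pics/side6.png",cv2.resize(d["color"][120:280,220:460,::-1],None,fx=3.3,fy=3.3))
E
```

```text
green top/bottom [[-0.19170162 -0.11277154]
 [-0.21277688 -0.03970309]
 [-0.26784944 -0.13645869]] [[-0.18789405 -0.10279034]
 [-0.2323477  -0.13343469]]
[ 0.62742445 -0.05545938  0.30089101] [[ 0.00247047 -0.12498192]] [ 0.27621349  0.26073293 -0.1590814 ]
```

View pics/wrist6.png

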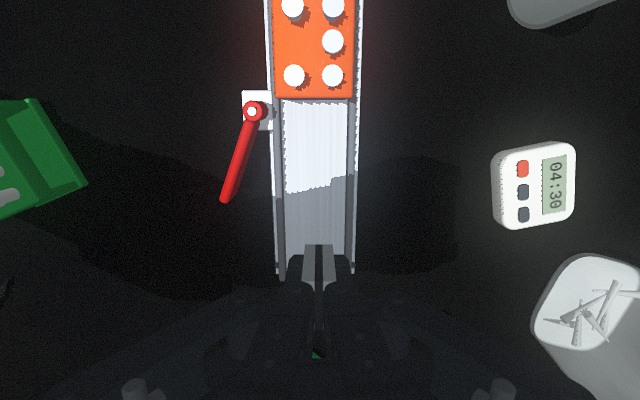

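View pics/side6.png

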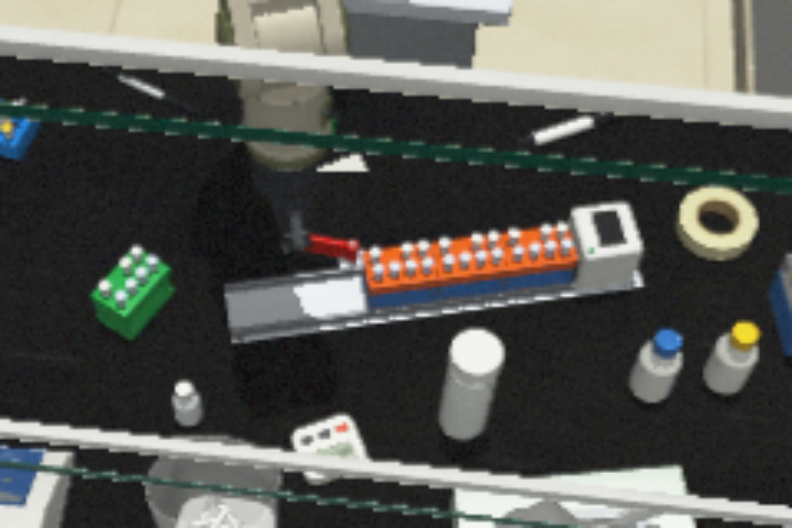

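```bash
python3 - <<'E'
from h import *
d,s=pickle.load(open("wrist6.pkl","rb"))
print("rear",lane(onplane(d,[(275,99),(353,99)],.058,s)))
print("hinge, tip mid",lane(onplane(d,[(255,111),(226,201)],.049,s)))
def tgt(l,z=None):
    l=np.array(l); return O+l[0]*W+l[1]*U
for a in range(-120,1,15):
    f=np.radians(a); h=4+15*abs(np.sin(f))+11*abs(np.cos(f)); r=50
    print(a,(np.array([-41,-52])+r*np.array([np.cos(f),np.sin(f)])+h*np.array([np.sin(f),-np.cos(f)])).round(1))
E
```

```text
rear [[-0.02327222 -0.04708588]
 [ 0.0262615  -0.04721624]]
hinge, tip mid [[-0.03805609 -0.05448434]
 [-0.06279576 -0.11712823]]
-120 [-85.5 -84.1]
-105 [-74.5 -94.8]
-90 [ -60. -102.]
-75 [ -48.7 -105.8]
-60 [ -35.5 -106.5]
-45 [ -21.5 -103.2]
-30 [ -8.2 -95.2]
-15 [  2.5 -82.8]
0 [  9. -67.]
```

step_arm([
  [-0.4,0,0.2,0,1],
  [-0.87,0,0.41,0,1],
  [-0.87,0,0.41,0,1],
  [-0.87,0,0.41,0,1],
])

```text
clock: 9.48
eef_pos: [0.5126, -0.0363, 0.2961]
ee_rot: [0.7, -0.7, -0.098, 0.098]
force: [0.1, -0.0, 0.1]
opening: 0.0005
```

step_arm([
  [0,0.4,0,0,1],
  [0,0.82,0,0,1],
  [0,0.82,0,0,1],
])

```text
clock: 9.85
eef_pos: [0.5124, -0.0361, 0.195]
ee_rot: [0.7, -0.7, -0.096, 0.1]
force: [-0.7, -0.4, 0.2]
opening: -0.0005
```

```bash
python3 - <<'E'
from station import arm
from h import *
s=arm.state(); d=arm.get_image("wrist"); pickle.dump((d,s),open("wrist7.pkl","wb"))
print(s["eef_pos"],lane(s["eef_pos"]),s["force"])
cv2.imwrite("pics/wrist7.png",d["color"][:,:,::-1])
E
```

```text
[ 0.51240811 -0.0360824   0.19504444] [[-0.10274931 -0.07465277]] [-0.71556361 -0.42469331  0.19998228]
```

View pics/wrist7.png

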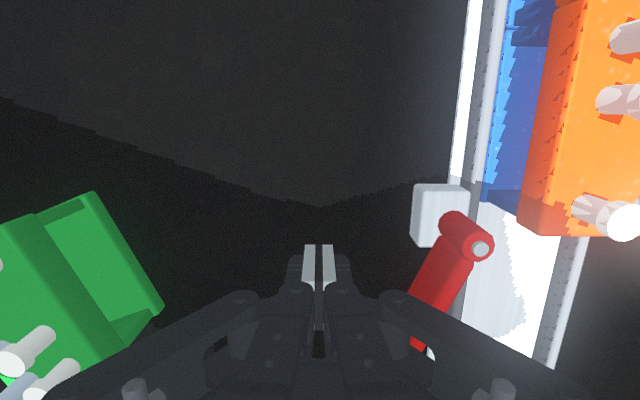

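step_arm([
  [0.08,-0.065,-0.05,0,1],
  [0.16,-0.065,-0.1,0,1],
  [0.25,-0.065,-0.19,0,1],
  [0.31,-0.065,-0.22,0,1],
  [0.37,-0.065,-0.25,0,1],
])

```text
clock: 10.52
eef_pos: [0.5636, -0.0536, 0.206]
ee_rot: [0.7, -0.7, -0.098, 0.098]
force: [-2.0, -0.0, -0.2]
opening: 0.0
```

```bash
python3 - <<'E'
from station import arm
from h import *
s=arm.state(); d=arm.get_image("wrist"); pickle.dump((d,s),open("wrist8.pkl","wb"))
print(s["eef_pos"],lane(s["eef_pos"]),s["force"])
cv2.imwrite("pics/wrist8.png",d["color"][:,:,::-1])
E
```

```text
[ 0.56358144 -0.05363945  0.2060361 ] [[-0.05839773 -0.10563497]] [-2.02078867 -0.02714598 -0.22664278]
```

View pics/wrist8.png

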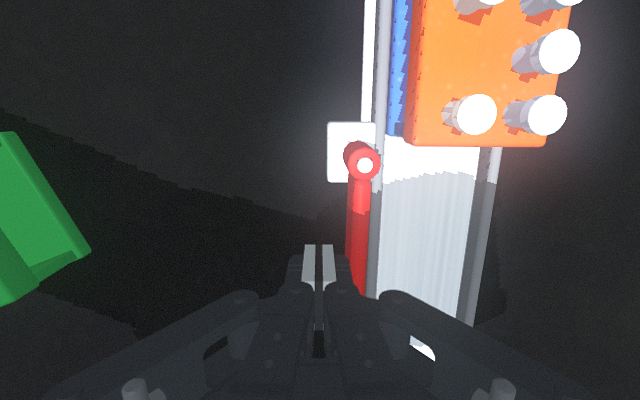

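step_arm([
  [0.1,0.02,-0.02,0,1],
  [0.21,0.02,-0.03,0,1],
  [0.27,0.02,-0.02,0,1],
  [0.32,0.02,0,0,1],
  [0.38,0.02,0.03,0,1],
])

```text
clock: 11.2
eef_pos: [0.6063, -0.0371, 0.2036]
ee_rot: [-0.7, 0.7, 0.098, -0.098]
force: [-1.0, -0.6, 0.0]
opening: 0.0003
```

```bash
python3 - <<'E'
from station import arm
from h import *
s=arm.state(); d=arm.get_image("wrist"); pickle.dump((d,s),open("wrist9.pkl","wb"))
print(s["eef_pos"],lane(s["eef_pos"]),s["force"])
cv2.imwrite("pics/wrist9.png",d["color"][:,:,::-1])
E
```

```text
[ 0.6062991  -0.03708449  0.20362897] [[-0.01277172 -0.10149591]] [-0.9561425  -0.55092148  0.01865615]
```

View pics/wrist9.png

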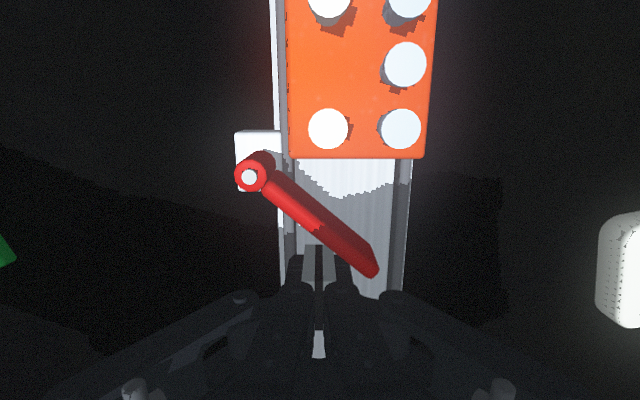

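step_arm([
  [0.055,0,0.03,0,1],
  [0.1,0,0.08,0,1],
  [0.144,0,0.135,0,1],
  [0.175,0,0.19,0,1],
  [0.19,0,0.23,0,1],
])

```text
clock: 11.88
eef_pos: [0.6206, -0.0038, 0.2037]
ee_rot: [0.7, -0.7, -0.098, 0.098]
force: [0.6, -0.1, -0.9]
opening: 0.0001
```

step_arm([
  [0,0,0.01,0,1],
  [0,0,0.02,0,1],
  [0,0,0.03,0,1],
])

```text
clock: 12.25
eef_pos: [0.6196, -0.0013, 0.2037]
ee_rot: [-0.7, 0.7, 0.098, -0.098]
force: [0.6, -0.0, 0.0]
opening: 0.0001
```

```bash
python3 - <<'E'
from station import arm
from h import *
s=arm.state(); d=arm.get_image("wrist"); pickle.dump((d,s),open("wrist10.pkl","wb"))
print(s["eef_pos"],lane(s["eef_pos"]),s["force"])
cv2.imwrite("pics/wrist10.png",d["color"][:,:,::-1])
E
```

```text
[ 0.61955161 -0.00127023  0.20371256] [[ 0.00983916 -0.07072192]] [ 0.62244615 -0.02008669  0.02520989]
```

View pics/wrist10.png

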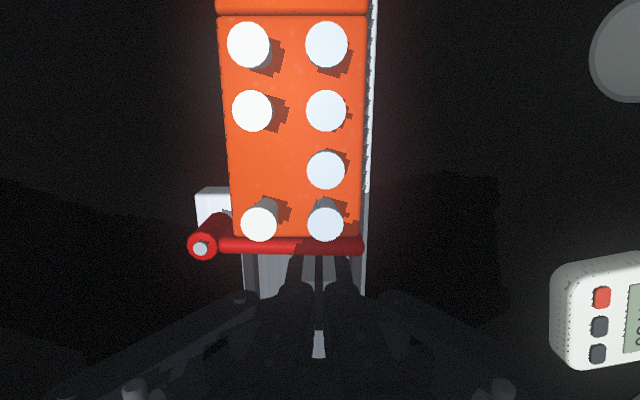

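Nearly shut; I'll press on in small steps until the limit's force is felt.

step_arm([
  [0,0,0.01,0,1],
  [0,0,0.02,0,1],
])

```text
clock: 12.55
eef_pos: [0.619, 0.0004, 0.2037]
ee_rot: [-0.7, 0.701, 0.098, -0.098]
force: [2.0, -5.5, -0.1]
opening: 0.0001
```

step_arm([
  [0,0,0.01,0,1],
  [0,0,0.02,0,1],
])

```text
clock: 12.8
eef_pos: [0.6188, 0.001, 0.2038]
ee_rot: [-0.699, 0.702, 0.097, -0.097]
force: [5.6, -11.9, -0.3]
opening: -0.0003
```

step_arm([
  [0,0,-0.1,0,1],
  [0,0,-0.35,0,1],
  [0,-0.3,-0.6,0,1],
  [0,-0.8,-0.6,0,1],
  [0,-0.8,-0.6,0,1],
])

```text
clock: 13.42
eef_pos: [0.6391, -0.0661, 0.3039]
ee_rot: [-0.7, 0.701, 0.1, -0.095]
force: [0.2, 1.0, -0.4]
opening: 0.0001
```

```bash
python3 - <<'E'
from station import arm
from h import *
s=arm.state(); d=arm.get_image("wrist"); pickle.dump((d,s),open("wrist11.pkl","wb"))
print(s["eef_pos"],lane(s["eef_pos"]),s["force"],s["clock"])
cv2.imwrite("pics/wrist11.png",d["color"][:,:,::-1])
d=arm.get_image("side")
cv2.imwrite("pics/side11.png",cv2.resize(d["color"][120:280,220:460,::-1],None,fx=3.3,fy=3.3))
E
```

```text
[ 0.63907724 -0.06605785  0.30389682] [[ 0.01075051 -0.13838177]] [ 0.20985373  1.04966442 -0.42402462] 13.425
```

View pics/wrist11.png

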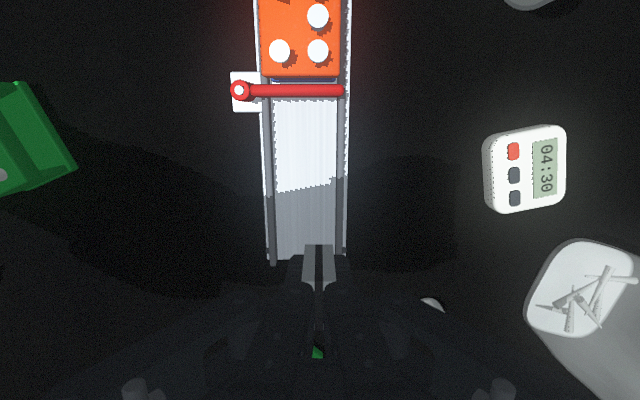

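View pics/side11.png

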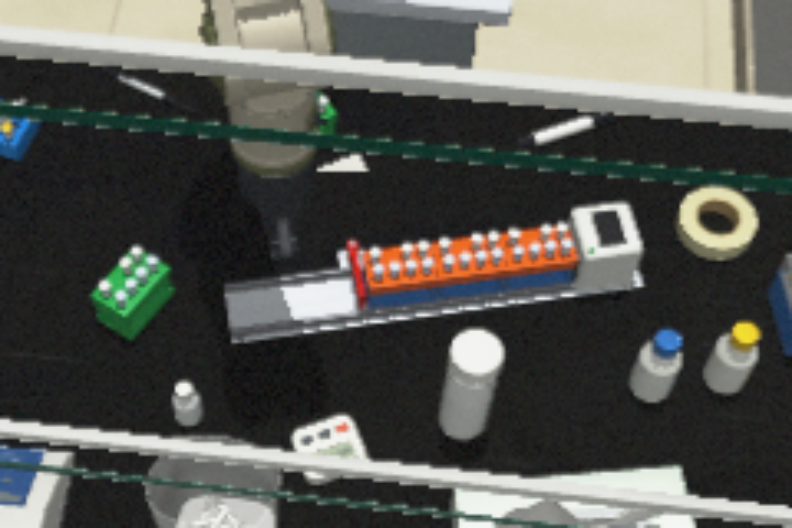

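step_arm([
  [0,-0.3,-0.1,0,1],
  [0,-0.3,-0.1,0,1],
  [0,-0.3,-0.1,0,1],
])

```text
clock: 13.9
eef_pos: [0.6407, -0.077, 0.3342]
ee_rot: [0.7, -0.7, -0.097, 0.099]
force: [-0.6, 0.3, -0.5]
opening: 0.0001
```

```bash
python3 - <<'E'
from h import *
from station import arm
d,s=pickle.load(open("wrist11.pkl","rb"))
g=lane(onplane(d,[(240,90.5),(343,90)],.049,s)); print(g,np.degrees(np.arctan2(*(g[1]-g[0])[::-1])))
print("rear",lane(onplane(d,[(262,77),(340,77)],.058,s)))
print(arm.state()["force"]); print(arm.hand_in())
E
```

```text
[[-0.03962276 -0.05474205]
 [ 0.0289785  -0.05466592]] 0.06358620640910903
rear [[-0.02310066 -0.04713852]
 [ 0.02621356 -0.04728524]]
[-0.62600433  0.34016879 -0.53571495]
the job is handed in; nothing more can be done
None
```

The three orange racks are closed up against the end stop, the red gate is shut behind them, and the arm is drawn back clear. I handed the job in at about 13.9 s.

- **Pushing the train:** With the gripper shut, I pushed only on the rear rack's end wall for about 118 mm. Force stayed at 1–3 N until the stop, where it rose to about 17 N with no further movement.
- **Shutting the gate:** I swung the gate round from outside with the fingers until its limit pushed back at about 13 N.
- **Gate angle:** The last wrist picture puts the gate within 0.1° of straight across the lane.
- **Rear rack position:** Its rear edge measures 7.5 mm ahead of the gate's centre line, where 8 mm is expected. It had not moved since the push.
- **Calibration offset:** My estimates of the rear edge and the hinge both came out about 2.5–3 mm short along the lane (−47 mm against −44, and −54.7 against −52). That is close to the stated calibration error of about 2 mm, so I read it as an error in the lane origin I measured, not a gap at the stop.
- **Everything else:** The last side view shows no gaps in the row. The loose items visible in that crop, including both green look-alike racks, look unmoved. I judged that by eye, and one green rack was partly hidden by the arm.

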